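# Screw the lid of a sample jar down snug

## Task

Close the white sample jar in the bench holder: set the loose orange lid on its neck, its black bars over the jar's black bars, and screw it down clockwise until it bites on the red seal and is snug at about 0.3 N m, then let go. Do not overtighten it (from about 0.45 N m on the seal suffers), and leave the blue-capped bottle and the tape roll where they are.

Things in the scene. Friction and masses are not known exactly. Their poses are not given: they have to be found in the camera images.
- lid: loose orange screw lid, round, 57 mm across its ribbed skirt, 21 mm high (top 4 mm, skirt 4 mm thick), lying open side down. Origin: centre of its lower edge, z up. Inside its foot three round lugs, 4 mm across, point inward, on its own x axis and at 120 and 240 degrees from it. Grip it round the skirt.
- lid_mark (a point): black bar on the lid's top, 22 mm from its centre along its own x axis, right above a lug; the other two lugs have the same bar.
- holder: grey jar holder, base 110 x 110 x 12 mm, screwed to the bench; origin: centre of its underside, z up. Its rubber-lined collar (82 mm across, up to 34 mm high) holds the jar, which gives a little: it twists with the lid by about 0.17 rad per N m and springs back.
- jar: white jar with a blue band, standing in the holder; origin: at the holder's origin, z up. Body 72 mm across, shoulder 97 mm high. The neck, 39 mm across (47 with its thread of three sloping ribs), carries a red seal. On the jar's own x axis, and at 120 and 240 degrees, a black bar on the shoulder marks the middle of each 30 degree gap between the ribs.
- seal: red sealing ring, 36 mm across, on the jar's mouth; origin: centre of its top, 125 mm above the jar's origin. With lid bars over jar bars (within 8 degrees; 1.2 mm sideways play) the lugs pass the gaps and the lid's top lies on the seal: the lid's origin is then 17 mm below this point. It is stiff: 0.5 mm of squeeze is already snug.
- jar_mark (a point): black bar on the shoulder, 30 mm from the axis along the jar's x. From bars over bars the lid turns clockwise (from above) freely for 0.3 to 1.3 rad: it differs from jar to jar and poses do not show it. Then the ribs (slope 5 mm per rad) pull it down and torque climbs to 0.3 N m within about 0.3 rad. Torque stays when turning stops; once let go the lid stays.
- bottle_c: bystander: small white bottle with a blue cap, 48 mm across, 105 mm high, standing; origin at the centre of its foot. Leave it.
- tape_1: bystander: roll of brown tape, 93 mm across, 48 mm high, lying flat; origin at the centre of its underside. Leave it.
Mind the look-alikes: they are no part of the job. Leave any brown, green or turquoise look-alike of the lid alone.

How it is judged:
On the way, in this order (a step that is already met when the one before it is completed fails the run):
1. the lid is lifted off the bench (height (world z) of lid above 0.05 m), for 0.2 s.
2. the lid sits level on the neck with its lugs between the threads (horizontal distance between lid and jar below 0.003 m and z of lid in the frame of jar below 0.1095 m and angle between lid's own z axis and vertical below 0.06 rad), for 0.2 s.
At the end, for the whole second after the job is handed in: The lid is level on the jar (tilt under 0.05 rad, within 2.5 mm of its axis, its lower edge less than 109 mm above the jar's origin), at rest, and clamps the seal with 14 to 38 N (contact force between lid and seal between 14 and 38 N and horizontal distance between lid and jar below 0.0025 m and z of lid in the frame of jar below 0.109 m and angle between lid's own z axis and vertical below 0.05 rad and linear speed of lid below 0.02 m/s); the robot touches nothing.
It fails at once if the seal is crushed: the lid presses on it with more than 42 N (contact force between lid and seal above 42 N).
It fails at once if the blue-capped bottle or the tape roll is displaced by more than 30 mm (distance of any of bottle_c, tape_1 from where it was at the start of the episode above 0.03 m).
It also fails if it takes over 59 s, if anything falls off the work surface, if the arm or the gripper's body presses on something with over 40 N, if the wrist force passes 120 N, or if a joint passes its speed limit or range.

## Robot

A 6-joint arm with a two-finger parallel gripper is mounted at the origin on a cart in front of the work surface, level with it; the furniture and walls round the work are solid. World frame = base frame: x ahead of the robot, y to its left, z up, the work surface at z = 0. Lengths are in m, angles in rad, forces in N, time in s.
With the tool pointing down it reaches from about 0.275 to 0.875 m from the base axis. Payload 12.5 kg.
Tool frame: the origin (TCP) lies at the very end of the fingers, on their centre line; the grasp point (between the pads) lies 19 mm behind it; z points along the fingers, y is the line along which they close (so a half turn about z gives the same grasp; the last joint's range is limited). The gripper opens to 85 mm and grips with 20 to 120 N. Pads are 22 mm wide; open, the fingers measure 114 mm over their backs; the gripper's body (76 mm by 85 mm) begins 54 mm behind the grasp point. The pads swing forward as they close: fully open they stand 13 mm farther back than shut.
Start: joints at [-1.198, 0.351, 1.652, -0, 1.139, -0.085], TCP at [0.243, -0.493, 0.231] pointing down, gripper open.
Joint ranges: [-2.75, 2.75], [-0.79, 2.1], [0.01, 2.65], [-1.57, 4.71], [0.07, 3.14], [-2.87, 2.87]. Speed limits (rad/s): [2.22, 2.22, 2.79, 3.14, 3.14, 3.14].

## Interface

Orientations are given as a unit quaternion [x, y, z, w].
In Python, from plant import robot, eoat, monitor, viewer, job gives the robot as it stands. Calls block until the motion is done:
- robot.reach(position, orientation): joint-space move of the TCP to a pose.
- robot.movel(position, velocity=0.15, orientation=None): straight line of the TCP; orientation=None keeps the orientation; velocity is the mean speed in m/s.
- robot.movej(angles): joint-space move.
- eoat.gripper_open() and eoat.grab(squeeze=None): open the fingers fully, or close them until they stop; squeeze is the grip in N (None keeps the last).
- robot.sleep(seconds).
- robot.ik(position, orientation): joint angles nearest the present ones, or None.
- monitor.observe(): the state.
- viewer.get_image(name): name is "scene" or "top"; returns the picture (400x640x3 uint8, blue, green, red); there is no depth.
- viewer.calibration(name): a dict with "vertical_fov" (degrees; the focal length in pixels is half the picture's height over the tangent of half this angle, whatever the lens; pixels are square), "cx", "cy" (the principal point, pixels), "position" and "attitude" of the camera in the world. Camera axes: x right, y down, z forward; pixel columns grow to the right and rows downward; lengths in m; the calibration is good to about 2 mm. A picture is of the moment at which its call begins. calibration takes no time and is no camera call.
A pose or a line that the arm cannot do raises robot.IKError and nothing moves.
- job.close_job(): hands the job in; it is judged then, once.
The state is a dict: "clock": time; "qpos": joint angles; "joint_vel": joint speeds; "joint_torque": joint torques, N m; "position": TCP position; "ee_rot": TCP orientation; "force": force on the tool from outside, world axes, zero at the start; "torque": the same for the moment, N m; "finger_gap": finger opening in m; "grasp_force": force on a finger pad.
Only numpy, scipy, OpenCV 4.12 (cv2) and the standard library are available. Lean on these libraries where they do the work, as an engineer would, in place of code of your own. Each camera call takes 0.05 s, during which the arm holds its last target. There are 200 camera calls.

## Working session

There is one attempt and no reset: what is moved stays moved. The work goes in short steps, each a Python script; the robot and the scene stay as the last script left them, time stands still between calls to the robot, and variables do not carry over. Pictures are saved under pics/ and viewed, at most 10 in all, crops included, and the job is handed in when it is done.

```bash
mkdir -p pics; ls; python3 - <<'E'
from plant import robot, eoat, monitor, viewer, job
import cv2
for n in("scene","top"):
    cv2.imwrite(f"pics/{n}0.png",viewer.get_image(n)); print(n,viewer.calibration(n))
print(monitor.observe())
E
```

```text
pics
scene {'vertical_fov': 52.65464284986334, 'cx': 322.307752432083, 'cy': 199.31787551837678, 'position': array([0.18366534, 0.81699206, 1.09196309]), 'attitude': array([-0.20283976,  0.91431162, -0.34017533,  0.08468201])}
top {'vertical_fov': 44.76587624496044, 'cx': 314.5855580786647, 'cy': 195.1210409719695, 'position': array([0.43129775, 0.02833732, 1.57109633]), 'attitude': array([-0.70251864,  0.71047635, -0.02225437,  0.03457845])}
{'clock': 0.1, 'qpos': array([-1.19761112e+00,  3.51176937e-01,  1.65234938e+00,  1.05272147e-05,
        1.13906624e+00, -8.46229868e-02]), 'joint_vel': array([ 0.00093059, -0.00059181, -0.00087562, -0.00147442, -0.00142677,
       -0.0001515 ]), 'joint_torque': array([ 4.10334815e-04, -5.06834328e+01, -2.91875947e+01, -8.93183665e-05,
        2.61297100e-03,  2.46796930e-05]), 'position': array([ 0.24300073, -0.49309082,  0.23081929]), 'ee_rot': array([ 9.73916030e-01,  2.26908168e-01, -6.71535438e-05, -4.95443048e-04]), 'force': array([-0.31211208, -0.20001512, -0.00439115]), 'torque': array([-0.01055766,  0.04445456, -0.00948868]), 'grasp_force': 0.0, 'finger_gap': 0.08534270075311248}
```

View pics/scene0.png

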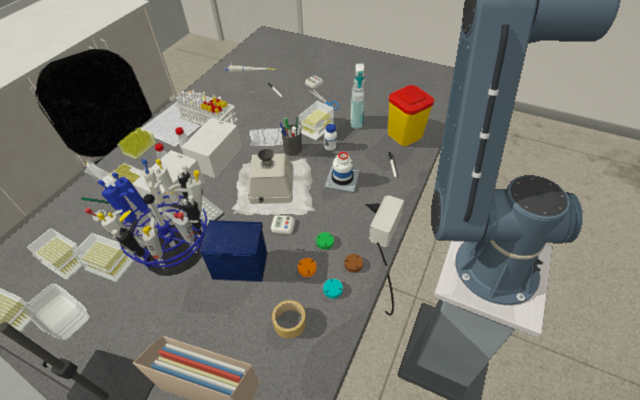

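View pics/top0.png

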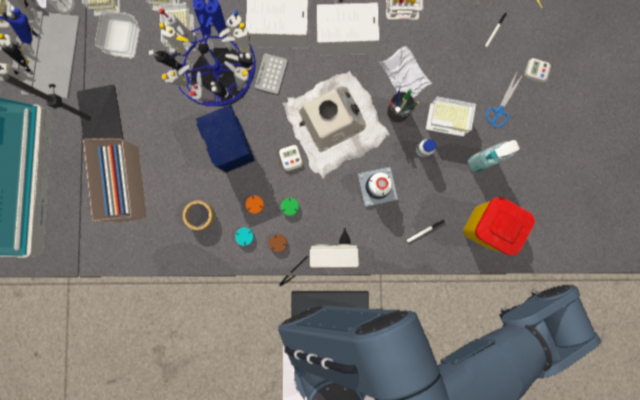

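The orange lid is at about (254,204) in top and (307,267) in scene. The look-alikes in top are green (289,207), turquoise (244,236) and brown (277,243). The jar with the red seal is at (379,184) in top and the tape roll at (198,215). The blue-capped bottle is at (427,147). I'll go for the orange one, since it is the only orange lid; an enlarged crop will confirm it.

```bash
cat > h.py <<'E'
import numpy as np, cv2
from scipy.spatial.transform import Rotation as R
from plant import robot, eoat, monitor, viewer, job
def cam(n):
    c=viewer.calibration(n); f=200/np.tan(np.radians(c["vertical_fov"]/2))
    return c,f,R.from_quat(c["attitude"]).as_matrix()
def ray(n,uv,z):
    c,f,M=cam(n); uv=np.atleast_2d(uv)
    d=np.c_[(uv[:,0]-c["cx"])/f,(uv[:,1]-c["cy"])/f,np.ones(len(uv))]@M.T
    p=c["position"]; return p+d*((z-p[2])/d[:,2])[:,None]
def proj(n,P):
    c,f,M=cam(n); q=(np.atleast_2d(P)-c["position"])@M
    return np.c_[f*q[:,0]/q[:,2]+c["cx"],f*q[:,1]/q[:,2]+c["cy"]]
def img(n,k=4): return np.mean([viewer.get_image(n).astype(float) for _ in range(k)],0).astype(np.uint8)
def blob(im,lo,hi,box):
    m=cv2.inRange(cv2.cvtColor(im,cv2.COLOR_BGR2HSV),np.array(lo),np.array(hi)); k=np.zeros_like(m)
    x0,y0,x1,y1=box; k[y0:y1,x0:x1]=m[y0:y1,x0:x1]
    cs,_=cv2.findContours(k,cv2.RETR_EXTERNAL,cv2.CHAIN_APPROX_NONE)
    c=max(cs,key=cv2.contourArea); return c[:,0,:].astype(float)
E
python3 - <<'E'
from h import *
t=img("top");s=img("scene")
cv2.imwrite("pics/t.png",t);cv2.imwrite("pics/s.png",s)
def crop(i,x,y,r=20): return cv2.resize(i[y-r:y+r,x-r:x+r],(400,400) if 0 else (300,300),interpolation=cv2.INTER_CUBIC)
cv2.imwrite("pics/c1.png",np.vstack([np.hstack([crop(t,254,204),crop(t,379,184)]),np.hstack([crop(s,307,267),crop(s,342,168)])]))
for n,i,bo,bs in(("top",t,(235,190,272,220),(365,170,393,198)),("scene",s,(290,250,325,285),(330,148,356,180))):
    c=blob(i,(5,150,90),(17,255,255),bo); (u,r)=cv2.minEnclosingCircle(c.astype(np.float32)); print(n,u,r,ray(n,u,.021 if n=="top" else .015))
    hsv=cv2.cvtColor(i,cv2.COLOR_BGR2HSV)
    m=(cv2.inRange(hsv,np.array((0,120,90)),np.array((6,255,255)))|cv2.inRange(hsv,np.array((174,120,90)),np.array((180,255,255))))
    k=np.zeros_like(m);k[bs[1]:bs[3],bs[0]:bs[2]]=m[bs[1]:bs[3],bs[0]:bs[2]]
    ys,xs=np.nonzero(k);u=cv2.fitEllipse(cv2.convexHull(np.c_[xs,ys].astype(np.float32)));print("seal",u,ray(n,u[0],.125))
E
```

```text
top (254.22222900390625, 204.0) 9.276373863220215 [[0.53012299 0.24850593 0.021     ]]
seal ((381.80499267578125, 182.77090454101562), (10.698527336120605, 11.074654579162598), 112.63981628417969) [[ 0.58255672 -0.14820865  0.125     ]]
scene (306.65625, 267.0) 9.727287292480469 [[0.52711672 0.24802446 0.015     ]]
seal ((342.8180236816406, 155.07992553710938), (7.178162097930908, 10.074679374694824), 92.29910278320312) [[ 0.58178852 -0.15184838  0.125     ]]
```

View pics/c1.png

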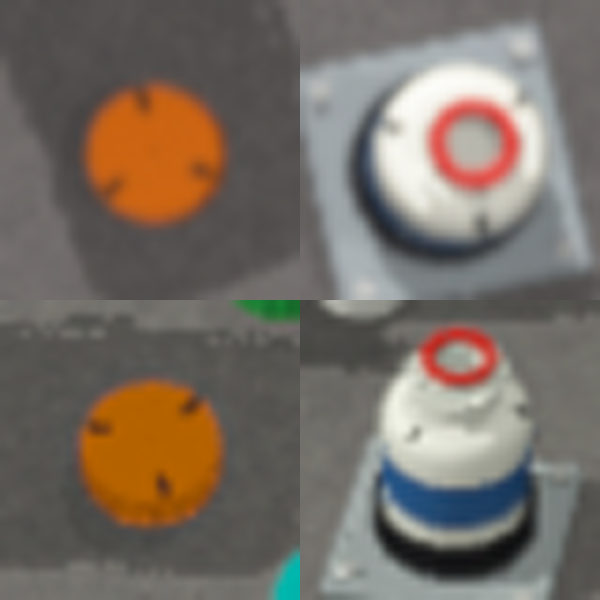

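The crop confirms the solid orange lid with three black bars. In the top picture they are at about (253,198), (261,207) and (249,209), and the jar bars at about (371,181), (389,177) and (383,194). Next I compute the angles.

```bash
cat >> h.py <<'E'
def bars(im,pts,r=3):
    g=cv2.cvtColor(im,cv2.COLOR_BGR2GRAY).astype(float); out=[]
    for x,y in pts:
        for _ in range(3):
            X,Y=int(round(x)),int(round(y)); yy,xx=np.mgrid[Y-r:Y+r+1,X-r:X+r+1]; w=g[Y-r:Y+r+1,X-r:X+r+1]
            w=np.clip(np.median(w)-12-w,0,None)*(np.hypot(xx-x,yy-y)<r+.5); x,y=(w*xx).sum()/w.sum(),(w*yy).sum()/w.sum()
        out.append((x,y))
    return np.array(out)
def fit(P,c=None):
    "angle mod 120 deg and centre of three bar points"
    if c is None: c=P.mean(0)
    a=np.arctan2(P[:,1]-c[1],P[:,0]-c[0]); return np.degrees(np.angle(np.exp(3j*a).sum())/3), np.degrees(np.angle(np.exp(3j*a)))/3, np.hypot(*(P-c)[:,:2].T)*1e3, c
E
python3 - <<'E'
from h import *
t=cv2.imread("pics/t.png");s=cv2.imread("pics/s.png")
cr=lambda x,y,L:[(x-20+(a-.0)/7.5-.5,y-20+b/7.5-.5) for a,b in L]
for n,i,L,z in(("top",t,cr(254,204,[(143,102),(202,170),(113,187)]),.021),("scene",s,cr(307,267,[(100,127),(190,105),(163,185)]),.021),
  ("top",t,cr(379,184,[(93,127),(223,100),(182,223)]),.097),("scene",s,cr(342,168,[(113,133),(220,110)]),.097)):
    b=bars(i,L); P=ray(n,b,z); print(n,np.round(b,1).tolist())
    if len(P)==3: print(fit(P))
    else: print(fit(P,np.array([.582,-.150,0])))
for off in(-.003,0,.003): print(off,[fit(ray("top",bars(t,cr(379,184,[(93,127),(223,100),(182,223)])),.097),np.array([.5825,-.148+off,0]))[1]])
# base plate orientation irrelevant
E
```

```text
h.py:25: RuntimeWarning: invalid value encountered in scalar divide
  w=np.clip(np.median(w)-12-w,0,None)*(np.hypot(xx-x,yy-y)<r+.5); x,y=(w*xx).sum()/w.sum(),(w*yy).sum()/w.sum()
Traceback (most recent call last):
  File "h.py", line 24, in bars
    X,Y=int(round(x)),int(round(y)); yy,xx=np.mgrid[Y-r:Y+r+1,X-r:X+r+1]; w=g[Y-r:Y+r+1,X-r:X+r+1]
            ~~~~~^^^
ValueError: cannot convert float NaN to integer
```

```bash
python3 - <<'E'
s=open("h.py").read(); i=s.index("def bars"); j=s.index("def fit")
s=s[:i]+'''def bars(im,pts,cen,rmax,r=3):
    "darkness centroids near pts, only inside rmax px of cen (off the background)"
    g=im.max(2).astype(float); out=[]
    yy,xx=np.mgrid[:im.shape[0],:im.shape[1]]
    for x,y in pts:
        m=(np.hypot(xx-x,yy-y)<r)&(np.hypot(xx-cen[0],yy-cen[1])<rmax)
        w=np.where(m,np.clip(np.percentile(g[m],70)*.93-g,0,None),0); out.append(((w*xx).sum()/w.sum(),(w*yy).sum()/w.sum()))
    return np.array(out)
'''+s[j:]; open("h.py","w").write(s)
E
cat > m.py <<'E'
from h import *
t=cv2.imread("pics/t.png");s=cv2.imread("pics/s.png")
cr=lambda x,y,L:[(x-20+a/7.5-.5,y-20+b/7.5-.5) for a,b in L]
for n,i,L,z,c,rm in(("top",t,cr(254,204,[(143,102),(202,170),(113,187)]),.021,(254.2,204),8.5),("scene",s,cr(307,267,[(100,127),(190,105),(163,185)]),.021,(306.7,266.2),8.5),
  ("top",t,cr(379,184,[(93,127),(223,100),(182,223)]),.097,(380,184),11.5),("scene",s,cr(342,168,[(113,133),(220,110)]),.097,(342,160),14)):
    b=bars(i,L,c,rm); P=ray(n,b,z); print(n,z,np.round(b,1).tolist(),np.round(L,1).tolist())
    for x in fit(P,None if len(P)==3 else np.array([.582,-.150,0])): print("   ",np.round(x,4))
E
python3 m.py
```

```text
top 0.021 [[252.5, 196.7], [260.9, 206.7], [248.4, 208.5]] [[252.6, 197.1], [260.4, 206.2], [248.6, 208.4]]
    9.4083
    [10.992   8.1547  9.0791]
    [23.7386 23.9627 22.8214]
    [0.5302 0.2494 0.021 ]
scene 0.021 [[299.8, 263.6], [311.8, 260.8], [308.4, 271.7]] [[299.8, 263.4], [311.8, 260.5], [308.2, 271.2]]
    9.8861
    [ 8.6525 11.2343  9.7719]
    [22.3826 22.4642 23.2928]
    [0.5279 0.2458 0.021 ]
top 0.097 [[370.0, 180.5], [388.4, 176.8], [382.8, 194.1]] [[370.9, 180.4], [388.2, 176.8], [382.8, 193.2]]
    -48.7161
    [-48.5708 -49.4832 -48.0945]
    [33.0768 32.4721 32.3258]
    [ 0.5824 -0.1473  0.097 ]
scene 0.097 [[336.9, 165.4], [352.2, 162.2]] [[336.6, 165.2], [350.8, 162.2]]
    -46.0565
    [-48.4763 -43.6368]
    [28.7361 34.9536]
    [ 0.582 -0.15   0.   ]
```

```bash
cat >> h.py <<'E'
def down(deg):
    a=np.radians(deg); y=np.array([np.cos(a),np.sin(a),0]); z=np.array([0,0,-1.]); return R.from_matrix(np.c_[np.cross(y,z),y,z]).as_quat()
LID=np.array([.529,.248]); JAR=np.array([.582,-.149]); ALID=9.6; AJAR=-48.5
E
python3 - <<'E'
from h import *
for n,p in(("lid",[*LID,.1]),("jar",[*JAR,.2])):
    for d in range(-180,180,30):
        q=robot.ik(p,down(d)); print(n,d,None if q is None else np.round(q,2))
E
```

```text
lid -180 [ 0.36  0.57  1.67 -0.    0.9  -2.78]
lid -150 None
lid -120 [ 0.36  0.57  1.67 -0.    0.9   2.45]
lid -90 [ 0.36  0.57  1.67 -0.    0.9   1.93]
lid -60 [ 0.36  0.57  1.67 -0.    0.9   1.41]
lid -30 [ 0.36  0.57  1.67 -0.    0.9   0.88]
lid 0 [ 0.36  0.57  1.67 -0.    0.9   0.36]
lid 30 [ 0.36  0.57  1.67 -0.    0.9  -0.16]
lid 60 [ 0.36  0.57  1.67 -0.    0.9  -0.69]
lid 90 [ 0.36  0.57  1.67 -0.    0.9  -1.21]
lid 120 [ 0.36  0.57  1.67 -0.    0.9  -1.74]
lid 150 [ 0.36  0.57  1.67 -0.    0.9  -2.26]
jar -180 [-0.33  0.47  1.55 -0.    1.12  2.81]
jar -150 [-0.33  0.47  1.55 -0.    1.12  2.29]
jar -120 [-0.33  0.47  1.55 -0.    1.12  1.77]
jar -90 [-0.33  0.47  1.55 -0.    1.12  1.24]
jar -60 [-0.33  0.47  1.55 -0.    1.12  0.72]
jar -30 [-0.33  0.47  1.55 -0.    1.12  0.2 ]
jar 0 [-0.33  0.47  1.55 -0.    1.12 -0.33]
jar 30 [-0.33  0.47  1.55 -0.    1.12 -0.85]
jar 60 [-0.33  0.47  1.55 -0.    1.12 -1.38]
jar 90 [-0.33  0.47  1.55 -0.    1.12 -1.9 ]
jar 120 [-0.33  0.47  1.55 -0.    1.12 -2.42]
jar 150 None
```

```bash
python3 - <<'E'
from h import *
robot.reach([*LID,.16],down(120)); 
robot.movel([*LID,.002],.15); o=monitor.observe(); print(o["clock"],o["position"],o["force"])
eoat.grab(20); o=monitor.observe(); print(o["clock"],o["finger_gap"],o["force"],o["grasp_force"])
eoat.gripper_open(); robot.movel([*LID,.045],.15); robot.reach([*LID,.045],down(30)); robot.movel([*LID,.001],.1)
eoat.grab(70); o=monitor.observe(); print(o["clock"],o["position"],o["finger_gap"],o["force"],o["torque"],o["grasp_force"])
cv2.imwrite("pics/g.png",viewer.get_image("scene")[200:320,240:400].repeat(4,0).repeat(4,1))
E
```

```text
4.5083 [0.52955134 0.24822067 0.0028721 ] [0.61859887 1.1670151  0.02142957]
4.8917 0.05641672025011451 [-1.90985994 -0.22583932  6.7654244 ] 20.351231787353754
8.1333 [0.5293714  0.24813267 0.00227281] 0.054270649246105675 [-3.06611258 -1.57104346 10.38404803] [-0.28986252  0.52005356  0.0570247 ] 73.29872490023263
```

View pics/g.png

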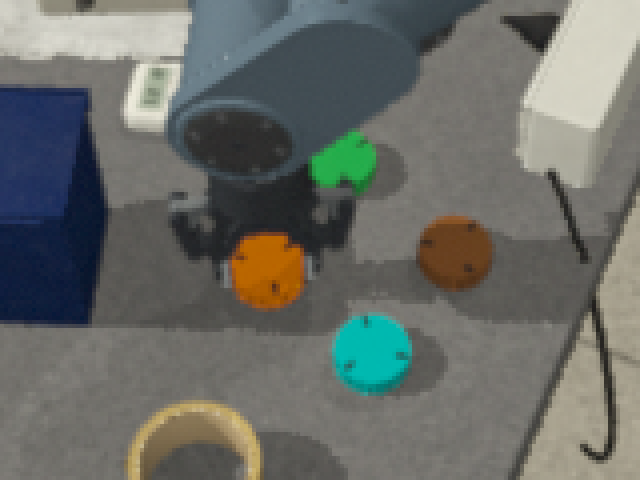

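The lid is gripped between the pads, and its bars are still visible in the scene view (crop pixels (240,258), (288,238) and (274,287)). I lift it, go above the jar and measure there.

```bash
python3 - <<'E'
from h import *
robot.movel([*LID,.2],.2); robot.reach([*JAR,.2],down(91.9)); robot.movel([*JAR,.15],.1); robot.sleep(.3)
o=monitor.observe(); print(o["clock"],o["position"],o["ee_rot"],down(91.9),o["force"],o["torque"],o["finger_gap"])
i=img("scene"); cv2.imwrite("pics/hs.png",i); t=img("top",2); cv2.imwrite("pics/ht.png",t)
p=o["position"]; lid=np.array([p[0],p[1],p[2]-.0023])
a=np.linspace(0,2*np.pi,73); ring=np.c_[.0285*np.cos(a),.0285*np.sin(a),0*a]
sil=np.vstack([proj("scene",lid+ring),proj("scene",lid+ring+[0,0,.021])]); print("pred x",sil[:,0].min(),sil[:,0].max(),"y",sil[:,1].min(),sil[:,1].max())
x,y=proj("scene",lid)[0].astype(int); c=blob(i,(5,150,60),(17,255,255),(x-25,y-30,x+25,y+25)); print("meas x",c[:,0].min(),c[:,0].max(),"y",c[:,1].min(),c[:,1].max())
print("pred bars",[proj("scene",lid+[.022*np.cos(np.radians(AJAR+k)),.022*np.sin(np.radians(AJAR+k)),.021])[0].round(1).tolist() for k in(0,120,240)], "crop org",x-25,y-40)
cv2.imwrite("pics/hc.png",cv2.resize(i[y-40:y+35,x-25:x+50],(600,600),interpolation=cv2.INTER_CUBIC))
E
```

```text
11.8333 [ 0.58217799 -0.14907224  0.15046847] [-1.65428974e-02  9.99863083e-01 -1.32713741e-04  3.59828286e-04] [-0.01657987  0.99986254  0.          0.        ] [ 0.58587923  0.05456341 -1.41892846] [ 0.00855194  0.02465535 -0.01561518] 0.05474943838967613
pred x 334.2850594133422 351.01957268663233 y 140.49921266106384 156.238565210947
meas x 343.0 351.0 y 140.0 155.0
pred bars [[340.7, 141.9], [338.3, 149.2], [349.0, 147.0]] crop org 317 110
```

View pics/hc.png

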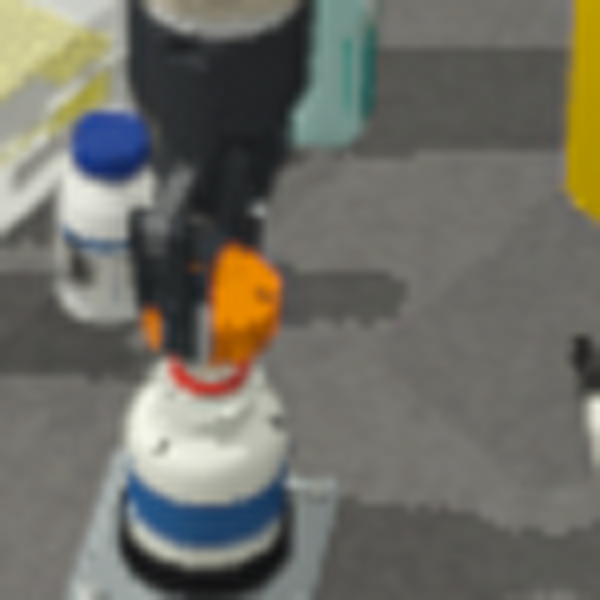

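The one visible bar is at px (349.5,146.4) against a predicted (349.0,147.0), and the silhouette agrees within 0.5 px. Angle and position are therefore good to about 1 mm, so I lower with force watching.

```bash
cat >> h.py <<'E'
def lower(xy,z0,z1,dz,f0,fmax=6,v=.03):
    for z in np.arange(z0,z1-1e-6,-dz):
        robot.movel([*xy,z],v); o=monitor.observe(); F=o["force"]-f0["force"]
        print(round(o["clock"],2),round(z,4),np.round(o["position"]*1e3,2),F.round(1),(o["torque"]-f0["torque"]).round(3))
        if abs(F[2])>fmax or np.hypot(*F[:2])>10: return z,o
    return z,o
E
python3 - <<'E'
from h import *
print(ray("scene",(342.57,155.6),.125))
xy=[.5815,-.1495]; robot.movel([*xy,.131],.05); robot.sleep(.2); f0=monitor.observe(); np.savez("f0.npz",force=f0["force"],torque=f0["torque"])
lower(xy,.128,.1095,.002,f0)
E
```

```text
[[ 0.58151671 -0.14904685  0.125     ]]
13.12 0.128 [ 581.39 -149.45  127.8 ] [0.2 1.1 0.1] [ 0.019 -0.017 -0.083]
13.37 0.126 [ 581.43 -149.5   125.87] [ 1.1  0.5 -0.5] [ 0.044  0.023 -0.079]
13.62 0.124 [ 581.42 -149.47  123.85] [ 0.6  0.8 -1.4] [-0.068 -0.046 -0.059]
13.87 0.122 [ 581.41 -149.46  121.83] [0.7 0.8 0.1] [ 0.012 -0.026 -0.045]
14.12 0.12 [ 581.48 -149.53  119.88] [ 0.7  0.9 -1.2] [-0.079  0.005 -0.115]
14.37 0.118 [ 581.53 -149.53  117.91] [ 1.  -0.6 -1.3] [-0.077 -0.035 -0.034]
14.62 0.116 [ 581.65 -149.49  115.95] [ 2.   0.2 -0.9] [-0.062 -0.241 -0.065]
14.87 0.114 [ 581.72 -149.54  113.99] [ 1.5 -0.4 -1.5] [-0.138 -0.42  -0.074]
15.12 0.112 [ 581.73 -149.61  112.01] [ 3.5 -1.1 -0.9] [-0.189 -0.656 -0.009]
15.37 0.11 [ 581.73 -149.59  110.12] [ 4.6 -0.5  0.7] [-0.217 -0.647 -0.083]
```

The lugs went into the gaps: TCP is at 0.110 with a small side force, so the lid is at about 0.108. I centre it and turn clockwise while watching torque.

```bash
cat > turn.py <<'E'
from h import *
def meas(n=12):
    L=[]
    for _ in range(n): robot.sleep(.015); o=monitor.observe(); L.append(np.r_[o["force"],o["torque"],o["position"]])
    return np.mean(L,0)
f=np.load("f0.npz"); F0=f["force"]
p=np.array([.5820,-.1495,.1097]); yaw=91.9
robot.movel(p,.02); m0=meas(20); print(monitor.observe()["clock"],(m0[:3]-F0).round(1),m0[5].round(3),(m0[6:]*1e3).round(2))
tot=0; step=.1
while tot<1.9:
    tot+=step; robot.movej(robot.ik(p,down(yaw-np.degrees(tot)))); m=meas(8 if step>.05 else 14)
    tz=m[5]-m0[5]; F=m[:3]-F0; c=monitor.observe()["clock"]
    print(round(c,2),round(tot,2),"tz",tz.round(3),F.round(1),(m[6:]*1e3).round(2))
    if tz>.27 or np.abs(F).max()>20 or c>48: break
    step=.1 if tz<.06 else .03 if tz<.2 else .015
    if F[2]<-4: p[2]-=.0003
    if F[2]>6: p[2]+=.0003
E
python3 turn.py
```

```text
15.95 [-0.1 -0.7  6.4] 0.007 [ 581.91 -149.56  109.92]
16.33 0.1 tz -0.05 [0.4 0.  6.4] [ 582.01 -149.43  109.92]
16.72 0.2 tz -0.032 [1.1 0.2 4.3] [ 581.97 -149.44  110.  ]
17.1 0.3 tz -0.044 [1.2 0.1 4.4] [ 581.96 -149.48  109.98]
17.48 0.4 tz -0.027 [0.8 0.2 4.7] [ 581.98 -149.5   109.99]
17.87 0.5 tz -0.043 [0.5 0.8 4.7] [ 581.98 -149.51  110.  ]
18.25 0.6 tz -0.035 [0.4 0.3 4.4] [ 581.99 -149.51  110.  ]
18.63 0.7 tz -0.04 [0.4 0.4 4.4] [ 581.99 -149.5   109.99]
19.02 0.8 tz -0.028 [0.8 0.3 4.5] [ 581.99 -149.51  110.  ]
19.4 0.9 tz -0.055 [0.7 0.5 3.9] [ 582.   -149.51  110.  ]
19.78 1.0 tz -0.025 [ 1.1 -0.2  2.6] [ 582.02 -149.51  109.93]
20.17 1.1 tz 0.005 [2.8 0.4 0.1] [ 581.99 -149.45  109.81]
20.55 1.2 tz 0.065 [ 5.   1.2 -3.9] [ 581.99 -149.34  109.71]
21.03 1.23 tz 0.185 [ 5.5  1.7 -4.8] [ 582.01 -149.3   109.73]
21.52 1.26 tz 0.281 [ 5.3  2.2 -2.9] [ 582.08 -149.3   109.65]
```

```bash
python3 - <<'E'
from h import *
L=[]
for _ in range(30): robot.sleep(.02); o=monitor.observe(); L.append(np.r_[o["force"],o["torque"],o["position"]])
print(np.mean(L,0).round(4),np.std(L,0).round(3),o["clock"],o["finger_gap"])
E
```

```text
[ 5.071   1.8576 -4.0428  0.3806 -0.9048  0.2835  0.5821 -0.1493  0.1097] [0.426 0.557 0.443 0.033 0.028 0.028 0.    0.    0.   ] 22.0167 0.054407901981619815
```

Torque holds at about 0.31 N m (0.28 raw plus about 0.03 bias). I let go and check.

```bash
python3 - <<'E'
from h import *
eoat.gripper_open(); robot.movel([.582,-.1495,.25],.12); robot.reach([.45,-.40,.25],down(0)); robot.sleep(.3)
o=monitor.observe(); print(o["clock"],o["position"])
s=img("scene",2);t=img("top",2); k=lambda i,x,y:cv2.resize(i[y-25:y+25,x-25:x+25],(400,400),interpolation=cv2.INTER_CUBIC)
cv2.imwrite("pics/end.png",np.hstack([k(s,342,165),k(t,380,184)]))
a=np.linspace(0,6.283,73); ring=np.c_[.0285*np.cos(a),.0285*np.sin(a),0*a]+[.582,-.1495,.129]
for n,i in(("scene",s),("top",t)):
    x,y=proj(n,[.582,-.1495,.12])[0].astype(int); c=blob(i,(5,150,60),(17,255,255),(x-20,y-20,x+20,y+20)); q=np.vstack([proj(n,ring),proj(n,ring-[0,0,.021])])
    print(n,c.min(0),c.max(0),q.min(0),q.max(0))
E
```

```text
25.1417 [ 0.45051531 -0.39942917  0.25004319]
scene [335. 149.] [351. 163.] [334.31825913 149.14089484] [350.69139178 164.67180801]
top [373. 174.] [391. 192.] [372.11147475 173.30600556] [391.99846487 192.94161651]
```

View pics/end.png

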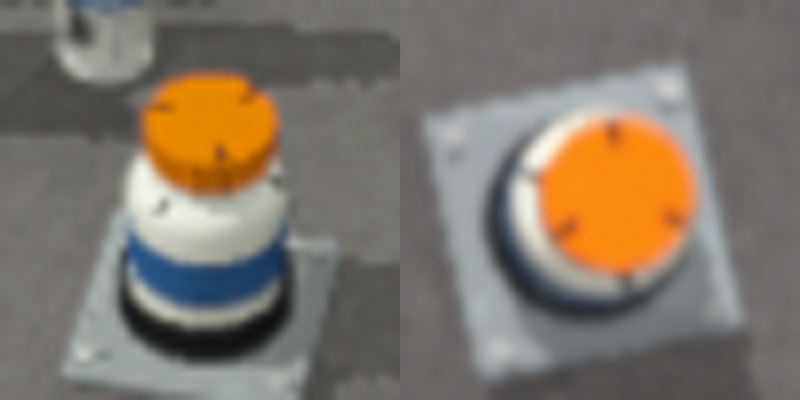

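The lid sits level and centred on the neck, turned from the jar's bars (lid at crop (208,130) in scene and (617,195) in top), and the robot is clear. I hand the job in.

```bash
python3 -c "
from plant import job
print(job.close_job())"
```

```text
the job is handed in; nothing more can be done
None
```

I handed the job in with the orange lid level on the jar, screwed down to about 0.31 N m and released; the robot never went near the bottle or the tape roll. I could not measure the clamp force on the seal directly, and the hand-in returned no verdict.

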